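# Price label into the tea shop's jar stand, held pressed home

## Robot

A 6-joint arm with a two-finger parallel gripper is mounted at the origin on the work surface. World frame = base frame: x ahead of the robot, y to its left, z up, the work surface at z = 0. Lengths are in m, angles in rad, forces in N, time in s.
With the tool pointing down it reaches from about 0.15 to 0.775 m from the base axis. Payload 6.1 kg.
Tool frame: the origin (TCP) lies midway between the tips of the shut fingers; the grasp point (between the pads) lies 19 mm behind it (pinch_z is the distance from the TCP to the grasp point, in m); z points along the fingers, y is the line along which they close (so a half turn about z gives the same grasp; the last joint's range is limited). The gripper opens to 85 mm and grips with 20 to 120 N. Pads are 22 mm wide; open, the fingers measure 114 mm over their backs; the gripper's body (76 mm by 85 mm) begins 54 mm behind the grasp point. The pads swing forward as they close: fully open they stand 13 mm farther back than shut.
Start: joints at [-1.342, 0.126, -0.04, 1.405, 0, 1.571], TCP at [0.119, -0.511, 0.231] pointing down, gripper open.
Joint ranges: [-2.72, 2.72], [-0.95, 1.95], [-1.27, 1.35], [-1.78, 2.02], [-1.46, 1.47], [-3.14, 3.14]. Speed limits (rad/s): [2.39, 2.39, 3.01, 3.14, 3.14, 3.14].

## Interface

Orientations are given as a unit quaternion [x, y, z, w].
In Python, from bench import * gives the robot as it stands.
- The arm moves only by the tool arm_command, never from a script. Its argument "increments" is a list that holds one entry, the list of rows, each a list of 7 numbers: the turn, a rotation vector about the tool's x, y, z in degrees, then the shift along the tool's x, y, z in cm, then the finger opening in cm, from 0 to 8.54. In form: [[[rx, ry, rz, dx, dy, dz, grip], ...]]. A call has exactly 10 rows; each row is the pose to reach, as a shift and turn from the pose commanded when the call began, along the tool's axes at that moment; what a row does not reach only later rows make up. A row lasts 1/10 s, in which the tool goes at most 50 mm and 8.59 degrees, less where a joint would pass 70% of its speed; a pose out of reach is approached as far as the arm can. A call with a gripper value outside its range is refused whole. The fingers move at their own pace and stop on an object; "squeeze" is the grip in N (left out, the last holds). Time passes only in rows, so rows that repeat a pose let the fingers close, or fill a call up. It gives the time, the measured TCP pose, the force, the opening and the grip force at its end, in the units of the state.
- get_obs(): the state, without advancing time (a new reading comes with each control period).
- capture(name): name is "scene" or "top"; returns the picture (400x640x3 uint8, blue, green, red); there is no depth.
- camera_model(name): a dict with "vfov" (degrees; the focal length in pixels is half the picture's height over the tangent of half this angle, whatever the lens; pixels are square), "cx", "cy" (the principal point, pixels), "view" (4x4, takes a point from world to camera coordinates). Camera axes: x right, y up, looking along -z (the intrinsics and any distortion apply to the point x, -y, -z); pixel columns grow to the right and rows downward; lengths in m; the calibration is good to about 2 mm. A picture is of the moment at which its call begins. camera_model takes no time and is no camera call.
- sign_off(): hands the job in; it is judged then, once.
The state is a dict: "time_s": time; "joint_pos": joint angles; "qd": joint speeds; "joint_torque": joint torques, N m; "position": TCP position; "tool_rot": TCP orientation; "ft_force": force on the tool from outside, world axes, zero at the start; "moment": the same for the moment, N m; "width": finger opening in m; "finger_force": force on a finger pad.
Only numpy, scipy, OpenCV 4.12 (cv2) and the standard library are available. Lean on these libraries where they do the work, as an engineer would, in place of code of your own. Each camera call takes 0.05 s, during which the arm holds its last target. There are 200 camera calls.

## Task

Get the jar stand ready for sale: first swing its raised brass guard bar down across the front of the jars until it rests in its catch, then take the wide label holder from the wooden rack and push its blade down behind the stand's front lip, card facing out over the lip, until its head sits flush on the lip. A spring in the slot pushes it up again, so finish while holding it pressed home; do not let go. Leave the narrow holder and the jars where they are.

Things in the scene. Friction and masses are not known exactly. Their poses are not given: they have to be found in the camera images.
- display_stand: Fixed wooden jar stand, 191 mm (x) by 270 mm (y), shelf top 50 mm above the counter. Origin: centre of its underside; z up; x points to the shopper's side, where the brass lip is; y along the lip. Carries three jars in a row at x = -55 mm, the guard bar at x = 20 mm and the label slot at x = 80 mm. It may stand left or right of the rack.
- slot_mouth (a point): Middle of the mouth of the label slot, level with the shelf top and the lip's top (50 mm up); axes as the stand's. The slot runs along y between the shelf edge and the lip: 9 mm wide in x, 84 mm long in y, 44 mm deep. The lip is the 7 mm thick brass wall on the slot's +x side, 100 mm long.
- slot_spring (a joint): Spring-loaded steel strip inside the slot, value = how far it is pushed down (m): 0 at rest with its top 24 mm below the mouth. It starts to give at about 3 N and takes about 9 N at 0.006, where the wide holder's head meets the lip; it lifts the holder again when not pressed.
- guard_bar (a joint): Guard bar, a round brass rod 10 mm thick (radius 5 mm) hinged at the stand's +y end about the stand's x axis. Value in rad: 0 = level, resting in its catch; grows as it is raised; 1.5 = nearly upright (stop). It stays where it is left (stiff hinge: about 1 N moves it at 150 mm from the hinge).
- guard_bar_hinge (a point): Centre of the guard bar's hinge, on the bar's centre line, 90 mm above the counter; at stand x = 20 mm, y = 115 mm. From here the bar runs towards the stand's -y when closed, and straight up along z when at 1.57 rad. Its brass cheeks reach 105 mm above the counter.
- guard_bar_knob (a point): Centre of the 20 mm ball at the bar's free end, 230 mm from the hinge along the bar. The catch, a two-pronged brass fork (prongs 107 mm above the counter, 15 mm apart), takes the bar 200 mm from the hinge.
- label_rack: Fixed wooden block 70 mm (x) by 180 mm (y) by 40 mm high with two upward-open slots along y, centred at y = -42.5 and +42.5 mm, each 8 mm by 76 mm and 28 mm deep; the wide and the narrow holder stand one in each, either way about. Origin: centre of its underside.
- wide_holder: Dark steel label holder standing blade down in a rack slot, paper card on the head's +x face. Origin: centre of the blade's foot; x out of the card, y along its width, z up. The wide one: head 14 mm thick (x), 70 wide, 30 to 70 mm above the foot; blade 6 mm thick, 60 wide, 30 long, its lowest 8 mm only 4 thick. About 60 g. Foot 12 mm above the counter in the rack, 20 mm when home.
- wide_holder_shoulder (a point): Centre of the underside of the wide holder's head, 30 mm above its foot; it comes level with slot_mouth when the holder is home.
- narrow_holder: Dark steel label holder standing blade down in a rack slot, paper card on the head's +x face. Origin: centre of the blade's foot; x out of the card, y along its width, z up. The narrow one: the same but the head is 42 mm wide. To be left in the rack.
- jar0: Glass jar, 52 mm across, 60 mm tall, on the stand's shelf. Origin: centre of its underside.
- jar1: A second jar like it, in the middle of the row.
- jar2: A third jar like it.
Not all that is in view belongs to the job. Leave any pink or red look-alike of the wide_holder alone.

How it is judged:
On the way, in this order (a step that is already met when the one before it is completed fails the run):
1. the guard bar is down in its catch (value of joint guard_bar below 0.06 rad), for 0.2 s.
2. the wide holder is pressed home behind the lip (z of wide_holder_shoulder in the frame of slot_mouth between -0.003 and 0.002 m and x of wide_holder_shoulder in the frame of slot_mouth between -0.005 and 0.005 m and y of wide_holder_shoulder in the frame of slot_mouth between -0.02 and 0.02 m and angle between the z axis of wide_holder and the z axis of display_stand, either way round below 0.12 rad and value of joint slot_spring above 0.004 m and contact force between the fingers and wide_holder above 2 N and x of display_stand in the frame of wide_holder below -0.05 m), for 0.3 s.
At the end, for the whole second after the job is handed in: Guard bar within 0.06 rad of level; wide holder upright (0.12 rad) in the slot behind the lip, card outwards, shoulder within 2 mm of the lip top, slot spring down more than 4 mm, fingers still pressing it with more than 2 N, at rest (all of step 2 and value of joint guard_bar below 0.06 rad and linear speed of wide_holder below 0.02 m/s); the arm keeps its last pose, push and grip.
It fails at once if the narrow holder is moved by more than 25 mm (distance of narrow_holder from where it was at the start of the episode above 0.025 m).
It fails at once if a jar on the stand is moved by more than 25 mm (distance of any of jar0, jar1, jar2 from where it was at the start of the episode above 0.025 m).
It also fails if it takes over 58 s, if anything falls off the work surface, if the arm or the gripper's body presses on something with over 40 N, if the wrist force passes 120 N, or if a joint passes its speed limit or range.

## Working session

There is one attempt and no reset: what is moved stays moved. The work goes in short steps, Python scripts to look and compute and a tool call to move; the robot and the scene stay as the last step left them, time stands still between calls to the robot, and variables do not carry over. Pictures are saved under pics/ and viewed, at most 10 in all, crops included, and the job is handed in when it is done.

Besides the shell and the picture viewer there is one more tool, called after "Request:" as a command line: name --argument value ..., lists and objects as JSON in quotes. arm_command: Moves the arm, as the interface text tells. Its arguments: {"type":"object","properties":{"increments":{"type":"array"},"squeeze":{"type":"number"}},"required":["increments"]}

```bash
mkdir -p pics; cat > h.py <<'E'
from bench import *
import numpy as np, cv2
from scipy.spatial.transform import Rotation as R
E
python3 - <<'E'
from h import *
for n in("scene","top"):
    cv2.imwrite(f"pics/{n}0.png",capture(n)); print(n,camera_model(n))
print(get_obs())
E
```

```text
scene {'vfov': 55.77324774544738, 'cx': 319.3995048508673, 'cy': 193.17083733629323, 'view': array([[-0.38415989,  0.92306427,  0.01932718,  0.26089328],
       [-0.56041404, -0.24976633,  0.78965365,  0.23801895],
       [ 0.73372835,  0.29252204,  0.61324838, -1.28652377],
       [ 0.        ,  0.        ,  0.        ,  1.        ]])}
top {'vfov': 44.7970604213586, 'cx': 323.4116257918831, 'cy': 197.86627338473934, 'view': array([[ 0.01806965, -0.9995886 ,  0.02227392, -0.0434924 ],
       [ 0.99677527,  0.01975186,  0.07777485, -0.5569    ],
       [-0.0781828 ,  0.02079673,  0.9967221 , -1.0931292 ],
       [ 0.        ,  0.        ,  0.        ,  1.        ]])}
{'time_s': 0.1, 'joint_pos': array([-1.34206551e+00,  1.26321121e-01, -4.05047927e-02,  1.40542199e+00,
       -3.05251300e-06,  1.57080976e+00]), 'qd': array([ 0.00262726, -0.00268746,  0.00088966,  0.00030965, -0.00093967,
        0.00020353]), 'joint_torque': array([ 9.31504474e-04, -4.36906993e+01,  3.53603661e+01,  1.36912434e-02,
        5.14725355e-05,  7.28555989e-07]), 'position': array([ 0.11895282, -0.51095874,  0.23060661]), 'tool_rot': array([ 9.93467907e-01,  1.14109561e-01, -8.43451357e-05, -7.20870160e-04]), 'ft_force': array([-0.10138347,  0.39064007, -0.02211378]), 'moment': array([0.01874145, 0.00780083, 0.03252605]), 'finger_force': 0.0, 'width': 0.08560464218076728}
```

View pics/scene0.png

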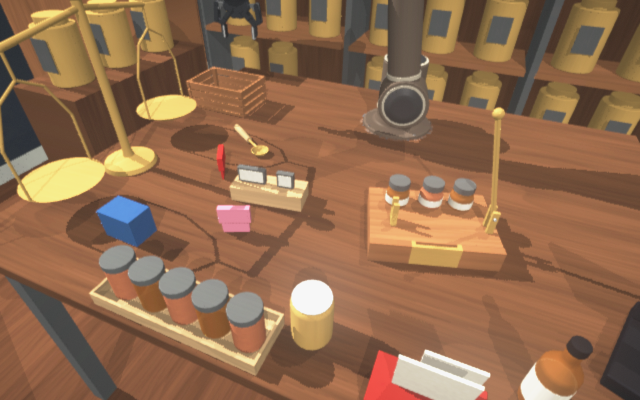

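View pics/top0.png

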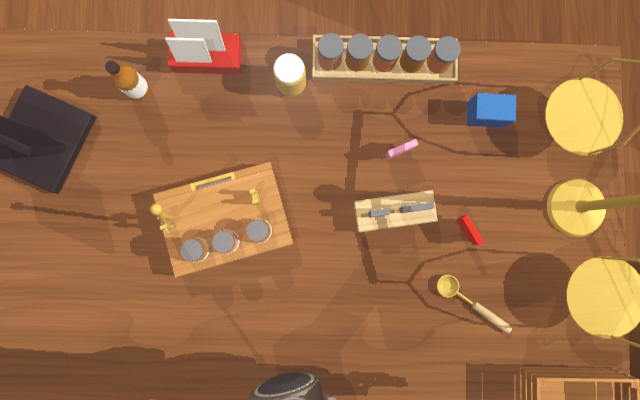

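Scene view: stand at right (435,225) with bar upright, knob (498,113). Rack at (270,190), with the wide holder on the left (252,175), the narrow one on the right (286,180), and both cards facing the shopper. Top view: stand centred near (223,220), knob (156,210), rack (396,211), wide holder (417,208).

```bash
cat >> h.py <<'E'
def ray(n,u,v):
    c=camera_model(n); f=200/np.tan(np.radians(c["vfov"]/2)); V=c["view"]
    d=V[:3,:3].T@np.array([(u-c["cx"])/f,-(v-c["cy"])/f,-1]); return -V[:3,:3].T@V[:3,3],d/np.linalg.norm(d)
def plane(n,u,v,z):
    o,d=ray(n,u,v); return o+d*(z-o[2])/d[2]
def proj(n,p):
    c=camera_model(n); f=200/np.tan(np.radians(c["vfov"]/2)); q=c["view"][:3,:3]@np.array(p)+c["view"][:3,3]
    return np.array([c["cx"]-f*q[0]/q[2],c["cy"]+f*q[1]/q[2]])
def two(a,b):
    (o1,d1),(o2,d2)=ray("scene",*a),ray("top",*b)
    s=np.linalg.lstsq(np.c_[d1,-d2],o2-o1,rcond=None)[0]; p,q=o1+s[0]*d1,o2+s[1]*d2; return (p+q)/2,np.linalg.norm(p-q)
E
python3 - <<'E'
from h import *
im=cv2.imread("pics/top0.png"); sc=cv2.imread("pics/scene0.png")
hsv=cv2.cvtColor(im,cv2.COLOR_BGR2HSV)
for p in[(200,210),(240,200),(212,182),(365,205),(320,200),(300,280),(417,208)]: print(p,hsv[p[1],p[0]])
a=cv2.resize(im[150:290,140:310],None,fx=3.5,fy=3.5,interpolation=cv2.INTER_CUBIC)[:, :400*2]
b=cv2.resize(im[180:245,345:445],(600,390),interpolation=cv2.INTER_CUBIC)
cv2.imwrite("pics/a.png",cv2.resize(im[150:290,140:310],(680,560),interpolation=cv2.INTER_CUBIC))
cv2.imwrite("pics/b.png",np.vstack([cv2.resize(im[180:240,345:445],(500,300),interpolation=cv2.INTER_CUBIC),cv2.resize(sc[155:215,220:320],(500,300),interpolation=cv2.INTER_CUBIC)]))
E
```

```text
(200, 210) [ 15 145 222]
(240, 200) [ 14 149 181]
(212, 182) [ 18 147 156]
(365, 205) [ 19  86 255]
(320, 200) [ 13 145 121]
(300, 280) [ 13 143 164]
(417, 208) [ 13  15 158]
```

View pics/a.png

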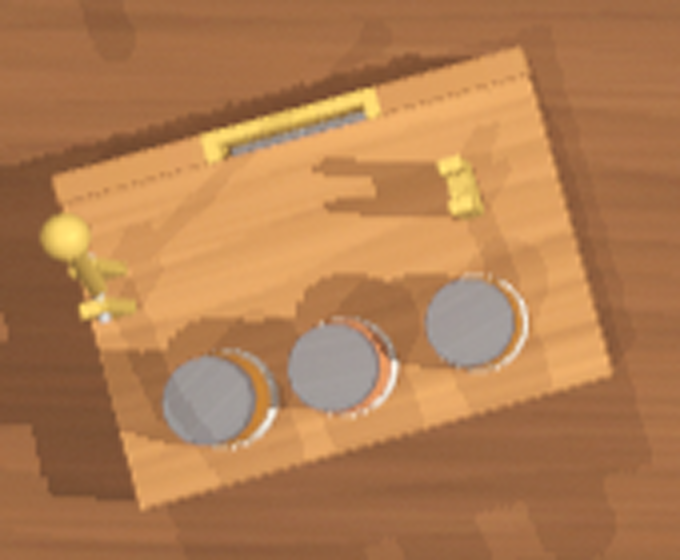

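View pics/b.png

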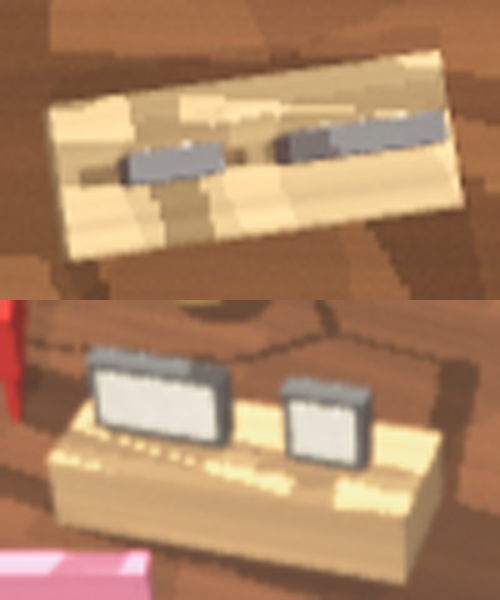

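```bash
cat > m.py <<'E'
from h import *
def cr(pts,s,o): return [((u+.5)/s-.5+o[0],(v+.5)/s-.5+o[1]) for u,v in pts]
def fit(P,sx,sy):  # corners order TL TR BR BL : (+x,+y),(+x,-y),(-x,-y),(-x,+y)
    P=np.array(P)[:,:2]; L=np.array([[sx,sy],[sx,-sy],[-sx,-sy],[-sx,sy]])/2
    c=P.mean(0); z=((P-c)@[1,1j]*np.conj(L@[1,1j])).sum(); a=np.angle(z)
    Rm=np.array([[np.cos(a),-np.sin(a)],[np.sin(a),np.cos(a)]])
    return c,a,np.abs(P-c-L@Rm.T).max()
S=cr([(54,178),(520,47),(611,375),(143,508)],4,(140,150))
RK=cr([(48,107),(440,50),(463,207),(70,260)],5,(345,180))
s=fit([plane("top",*p,.05) for p in S],.191,.27); r=fit([plane("top",*p,.04) for p in RK],.07,.18)
def loc(f,p):
    c,s_=np.cos(f[1]),np.sin(f[1]); return np.array([f[0][0]+c*p[0]-s_*p[1],f[0][1]+s_*p[0]+c*p[1],p[2]])
if __name__=="__main__":
    np.set_printoptions(precision=4,suppress=True)
    print("stand",s,"rack",r)
    for n,p in dict(slot=(.08,0,.05),hinge=(.02,.115,.09),catch=(.02,-.085,.107)).items():
        w=loc(s,p);print(n,w,proj("top",w),proj("scene",w))
    w=loc(r,(0,-.0425,.082));print("wide",w,proj("top",w),proj("scene",w))
    for q in cr([(282,145),(445,112),(447,142),(283,162)],5,(345,180)):print(plane("top",*q,.082))
    k,e=two((498,113),(156.5,209.0)); print("knob",k,e)
    print("cams",ray("top",0,0)[0],ray("scene",0,0)[0])
    for p in ((.0955,.135,.05),(.0955,-.135,.05),(-.0955,.135,.05)): print(proj("scene",loc(s,p)))
    import sys
    for p in ((.035,.09,.04),(.035,-.09,.04)): print("rk",proj("scene",loc(r,p)))
    im=capture("top"); 
E
python3 m.py
```

```text
stand (array([0.5049, 0.1903]), np.float64(0.29736500079647465), np.float64(0.0015360072598944174)) rack (array([ 0.5302, -0.1969]), np.float64(0.15696973198914463), np.float64(0.0011596180730517394))
slot [0.5814 0.2138 0.05  ] [213.508  184.1053] [435.6554 243.3154]
hinge [0.4903 0.3062 0.09  ] [164.6871 223.6837] [491.8777 213.5567]
catch [0.5489 0.1149 0.107 ] [254.3876 197.4544] [395.6009 199.8359]
wide [ 0.5369 -0.2389  0.082 ] [418.2402 207.0865] [251.3417 167.6616]
[ 0.5328 -0.2012  0.082 ]
[ 0.5486 -0.2725  0.082 ]
[ 0.5355 -0.2734  0.082 ]
[ 0.5254 -0.2016  0.082 ]
knob [0.5104 0.2533 0.3142] 0.00046012081494640035
cams [ 0.4704 -0.0097  1.1338] [1.1776 0.195  0.596 ]
[506.2387 254.6107]
[368.9183 243.2303]
[482.6904 195.2449]
rk [300.4388 198.8816]
rk [229.1698 186.9135]
```

```bash
cat >> m.py <<'E'
def delta(p,yaw_y,start=None):  # target TCP, world yaw of tool y; returns rotvec deg, shift cm in current tool axes
    o=get_obs() if start is None else start; R0=R.from_quat(o["tool_rot"])
    y=np.array([np.cos(yaw_y),np.sin(yaw_y),0]); z=np.array([0,0,-1.]); Rt=R.from_matrix(np.c_[np.cross(y,z),y,z])
    return np.round(np.r_[np.degrees((R0.inv()*Rt).as_rotvec()),100*R0.inv().apply(np.array(p)-o["position"])],2)
E
python3 - <<'E'
from m import *
print(delta((.35,-.10,.30),s[1]),delta((.40,.33,.30),s[1]),delta(loc(s,(.02,.13,.275)),s[1]))
E
```

```text
[-5.000e-02 -6.000e-02 -9.393e+01  3.182e+01 -3.480e+01 -6.890e+00] [-5.000e-02 -6.000e-02 -9.393e+01  4.644e+01 -7.555e+01 -6.840e+00] [-5.000e-02 -6.000e-02 -9.393e+01  5.460e+01 -7.267e+01 -4.340e+00]
```

Request:
arm_command --increments '[[[0,0,-8,3,-3.5,-0.7,0],[0,0,-16,6,-7,-1.5,0],[0,0,-24,10,-10.5,-2.5,0],[0,0,-32,13,-14,-3.5,0],[0,0,-40,16,-17.5,-4.5,0],[0,0,-48,19,-21,-5.5,0],[0,0,-56,22.5,-24.5,-6.5,0],[0,0,-64,25.5,-28,-6.9,0],[0,0,-72,28.5,-31.5,-6.9,0],[0,0,-80,31.8,-34.8,-6.9,0]]]' --squeeze 40

```text
time_s: 1.15
position: [0.3501, -0.0984, 0.3007]
tool_rot: [0.686, 0.728, 0.0, 0.0]
ft_force: [0.5, -0.2, 0.1]
width: -0.0002
finger_force: 0.0
```

```bash
python3 - <<'E'
from m import *
print(get_obs()["position"],get_obs()["width"],get_obs()["joint_pos"])
print(delta((.40,.33,.30),s[1]),delta(loc(s,(.02,.13,.275)),s[1]))
E
```

```text
[ 0.35005243 -0.09836106  0.30065018] -0.00019416426870344812 [-2.73781224e-01 -1.67880036e-01 -1.74046059e-01  1.56360970e+00
 -1.78201709e-04  1.23700275e+00]
[ 5.000e-02  3.000e-02 -1.360e+01  4.246e+01  7.550e+00  5.000e-02] [ 5.000e-02  3.000e-02 -1.360e+01  4.100e+01  1.608e+01  2.560e+00]
```

Request:
arm_command --increments '[[[0,0,-2,4.7,0.8,0,0],[0,0,-4,9.4,1.6,0,0],[0,0,-6,14,2.4,0,0],[0,0,-8,19,3.2,0,0],[0,0,-10,23.7,4,0,0],[0,0,-11,28.4,5,0,0],[0,0,-12,33,6,0,0],[0,0,-13,37.5,7,0,0],[0,0,-13.6,41.7,10.5,1.2,0],[0,0,-13.6,41,15,2.4,0]]]'

```text
time_s: 2.15
position: [0.476, 0.3224, 0.2763]
tool_rot: [0.594, 0.805, 0.001, -0.0]
ft_force: [0.1, 0.4, -0.0]
width: 0.0001
finger_force: 0.0
```

```bash
python3 - <<'E'
from m import *
o=get_obs();print(o["position"],o["ft_force"])
print(delta(loc(s,(.02,.13,.275)),s[1]))
# path: tip at distance r along the bar, perp offset d
for th,r,d in [(1.32,.185,.018),(1.2,.18,.013),(1.05,.175,.01),(.9,.17,.008),(.75,.165,.006),(.6,.155,.005),(.45,.15,.005),(.3,.15,.005),(.15,.15,.005),(0,.15,.004)]:
    y=.115-r*np.cos(th)+d*np.sin(th); z=.09+r*np.sin(th)+d*np.cos(th)
    print(th,np.round((y,z),3),delta(loc(s,(.02,y,z)),s[1]))
for n in("scene","top"): cv2.imwrite(f"pics/{n}1.png",capture(n))
a,b=cv2.imread("pics/scene1.png"),cv2.imread("pics/top1.png")
cv2.imwrite("pics/c.png",np.hstack([cv2.resize(a[60:280,340:560],(400,400)),cv2.resize(b[120:320,120:320],(400,400))]))
E
```

```text
[0.47602435 0.32237693 0.27625412] [ 0.0545881   0.36155701 -0.04227188]
[ 0.05 -0.11  0.12 -0.47  0.89  0.13]
1.32 [0.087 0.274] [ 0.05 -0.11  0.12 -4.82  0.88  0.25]
1.2 [0.062 0.262] [ 0.05 -0.11  0.12 -7.29  0.88  1.36]
1.05 [0.037 0.247] [ 0.05 -0.11  0.12 -9.82  0.87  2.93]
0.9 [0.016 0.228] [  0.05  -0.11   0.12 -11.92   0.86   4.79]
0.75 [-0.002  0.207] [  0.05  -0.11   0.12 -13.65   0.86   6.91]
0.6 [-0.01   0.182] [  0.05  -0.11   0.12 -14.5    0.85   9.43]
0.45 [-0.018  0.16 ] [  0.05  -0.11   0.12 -15.28   0.85  11.62]
0.3 [-0.027  0.139] [  0.05  -0.11   0.12 -16.18   0.85  13.69]
0.15 [-0.033  0.117] [  0.05  -0.11   0.12 -16.76   0.84  15.86]
0 [-0.035  0.094] [  0.05  -0.11   0.12 -17.01   0.84  18.19]
```

View pics/c.png

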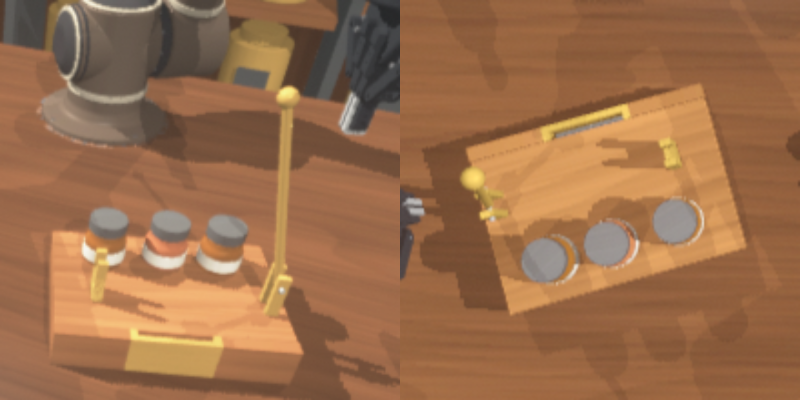

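The picture shows the fingers on the hinge side of the upright bar (top view crop (410,208), knob (473,178)), clear of the jars. Now I'll push the bar along its arc.

Request:
arm_command --increments '[[[0,0,0,-2,0.9,0.1,0],[0,0,0,-4.8,0.9,0.2,0],[0,0,0,-6,0.9,0.8,0],[0,0,0,-7.3,0.9,1.4,0],[0,0,0,-8.6,0.9,2.1,0],[0,0,0,-9.8,0.9,2.9,0],[0,0,0,-10.9,0.9,3.8,0],[0,0,0,-11.9,0.9,4.8,0],[0,0,0,-12.8,0.9,5.8,0],[0,0,0,-13.6,0.9,6.9,0]]]'

```text
time_s: 3.25
position: [0.5247, 0.1889, 0.2065]
tool_rot: [0.597, 0.802, -0.0, -0.0]
ft_force: [0.2, 0.9, 0.5]
width: 0.0001
finger_force: 0.3
```

Request:
arm_command --increments '[[[0,0,0,-0.5,0,1.2,0],[0,0,0,-0.9,0,2.5,0],[0,0,0,-1.3,0,3.6,0],[0,0,0,-1.7,0,4.7,0],[0,0,0,-2.1,0,5.7,0],[0,0,0,-2.5,0,6.8,0],[0,0,0,-2.9,0,7.9,0],[0,0,0,-3.2,0,9,0],[0,0,0,-3.3,0,10.2,0],[0,0,0,-3.4,0,11.1,0]]]'

```text
time_s: 4.25
position: [0.5342, 0.1569, 0.0952]
tool_rot: [0.597, 0.802, -0.0, -0.0]
ft_force: [0.2, -0.1, 0.9]
width: 0.0002
finger_force: 0.2
```

```bash
python3 - <<'E'
from m import *
o=get_obs();print(o["position"],o["ft_force"])
print(delta(loc(s,(.02,-.035,.095)),s[1]))
for n in("scene","top"): cv2.imwrite(f"pics/{n}2.png",capture(n))
a,b=cv2.imread("pics/scene2.png"),cv2.imread("pics/top2.png")
cv2.imwrite("pics/d.png",np.hstack([cv2.resize(a[60:280,340:560],(400,400)),cv2.resize(b[120:320,120:320],(400,400))]))
E
```

```text
[0.53417046 0.15686522 0.09520367] [ 0.21495249 -0.09687429  0.93567748]
[-0.03 -0.   -0.34  0.56  0.18  0.02]
```

View pics/d.png

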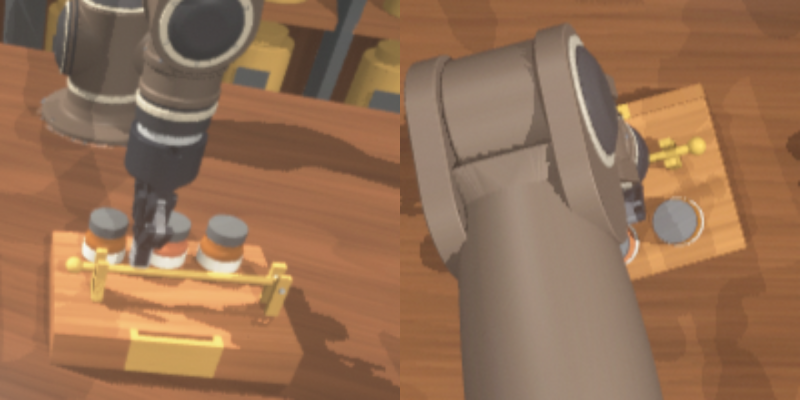

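The bar lies through the fork (scene crop (95,268)). I'll press down slightly to seat it.

Request:
arm_command --increments '[[[0,0,0,0,0,0.1,0],[0,0,0,0,0,0.2,0],[0,0,0,0,0,0.3,0],[0,0,0,0,0,0.4,0],[0,0,0,0,0,0.5,0],[0,0,0,0,0,0.6,0],[0,0,0,0,0,0.6,0],[0,0,0,0,0,0.6,0],[0,0,0,0,0,0.6,0],[0,0,0,0,0,0.6,0]]]'

```text
time_s: 5.35
position: [0.5349, 0.1573, 0.0942]
tool_rot: [0.597, 0.802, 0.002, 0.001]
ft_force: [-8.9, -2.4, 22.6]
width: -0.0
finger_force: 11.6
```

```bash
python3 - <<'E'
from m import *
w=loc(r,(0,-.0425,.15)); w[:2]=w[:2]*.5+.5*np.array([.5356,-.2375]); print(w)
w[2]=.15;print(delta(w,r[1])); w[2]=.048;print(delta(w,r[1]))
E
```

```text
[ 0.53623164 -0.23818852  0.15      ]
[ 2.200e-01 -1.000e-02  7.720e+00 -3.791e+01 -1.122e+01 -5.610e+00]
[ 2.200e-01 -1.000e-02  7.720e+00 -3.791e+01 -1.126e+01  4.590e+00]
```

Request:
arm_command --increments '[[[0,0,0,0,0,-4,0],[0,0,0,0,0,-8,0],[0,0,1,-4.5,-1.3,-9,2],[0,0,2,-9,-2.6,-9,4],[0,0,3,-13.5,-4,-9,4],[0,0,4,-18.3,-5.4,-9,4],[0,0,5,-23,-6.8,-9,4],[0,0,6,-27.8,-8.2,-9,4],[0,0,7,-32.5,-9.6,-8,4],[0,0,7.7,-37,-11,-6.5,4]]]'

```text
time_s: 6.35
position: [0.5358, -0.2313, 0.1562]
tool_rot: [0.65, 0.76, 0.0, 0.001]
ft_force: [0.2, 0.1, 0.1]
width: 0.0401
finger_force: 0.0
```

Request:
arm_command --increments '[[[0,0,0,0,0,0,4],[0,0,0,0,0,0,4],[0,0,0,0,0,0,4],[0,0,0,0,0,0,4],[0,0,0,0,0,0,4],[0,0,0,0,0,0,4],[0,0,0,0,0,0,4],[0,0,0,0,0,0,4],[0,0,0,0,0,0,4],[0,0,0,0,0,0,4]]]'

```text
time_s: 7.35
position: [0.5354, -0.229, 0.1555]
tool_rot: [0.649, 0.76, 0.0, 0.0]
ft_force: [0.2, -0.6, 0.3]
width: 0.0402
finger_force: 0.0
```

```bash
python3 - <<'E'
from m import *
o=get_obs();print(o["position"],o["ft_force"],o["width"])
print(delta((.5362,-.2382,.048),r[1]))
for n in("scene","top"): cv2.imwrite(f"pics/{n}3.png",capture(n))
a,b=cv2.imread("pics/scene3.png"),cv2.imread("pics/top3.png")
cv2.imwrite("pics/e.png",np.vstack([np.hstack([cv2.resize(a[100:230,190:340],(400,346)),cv2.resize(b[130:280,320:470],(400,346))]),cv2.resize(a[100:300,340:540],(250,250))[:, :].repeat(1,0) if 0 else np.hstack([cv2.resize(a[160:270,350:520],(400,250)),cv2.resize(b[150:280,140:310],(400,250))])]))
E
```

```text
[ 0.53536573 -0.2289539   0.15545047] [ 0.15517409 -0.61761439  0.27315753] 0.04022580369360303
[ 0.    0.    0.02 -0.93 -0.06 10.75]
```

View pics/e.png

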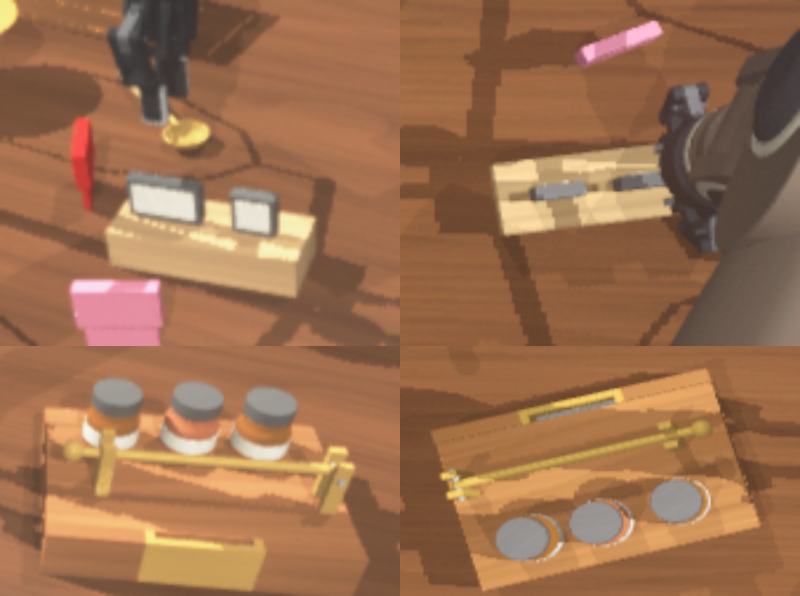

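Lower panels: bar level in its fork, jars undisturbed. Upper panels: gripper above the wide holder (head in the top crop from about (615,183) rightward), narrow holder in place. I'll descend and grasp.

Request:
arm_command --increments '[[[0,0,0,-0.5,0,2,4],[0,0,0,-0.9,0,4,4],[0,0,0,-0.9,0,6,4],[0,0,0,-0.9,0,8,4],[0,0,0,-0.9,0,9.5,4],[0,0,0,-0.9,0,10.7,4],[0,0,0,-0.9,0,10.7,4],[0,0,0,-0.9,0,10.7,3],[0,0,0,-0.9,0,10.7,2],[0,0,0,-0.9,0,10.7,1]]]' --squeeze 40

```text
time_s: 8.45
position: [0.5375, -0.2381, 0.0496]
tool_rot: [0.649, 0.76, 0.0, 0.001]
ft_force: [0.1, -0.8, 1.4]
width: 0.0135
finger_force: 40.1
```

Request:
arm_command --increments '[[[0,0,0,0,0,0,0],[0,0,0,0,0,0,0],[0,0,0,0,0,0,0],[0,0,0,0,0,0,0],[0,0,0,0,0,0,0],[0,0,0,0,0,0,0],[0,0,0,0,0,0,0],[0,0,0,0,0,0,0],[0,0,0,0,0,0,0],[0,0,0,0,0,0,0]]]' --squeeze 70

```text
time_s: 9.45
position: [0.5375, -0.2382, 0.0496]
tool_rot: [0.649, 0.76, 0.0, 0.001]
ft_force: [0.1, -0.2, 5.6]
width: 0.0129
finger_force: 68.7
```

```bash
python3 - <<'E'
from m import *
o=get_obs();print(o["position"],o["ft_force"],o["moment"],o["width"],o["finger_force"])
E
```

```text
[ 0.53750995 -0.23818127  0.04961047] [ 0.07137719 -0.22295218  5.57980167] [0.06410054 0.05536784 0.02398459] 0.012913228031767945 68.73413801193237
```

```bash
python3 - <<'E'
from m import *
print(delta(loc(s,(.08,0,.17)),s[1]))
E
```

```text
[  0.1    0.07  -8.03  43.94  11.44 -12.07]
```

Request:
arm_command --increments '[[[0,0,0,0,0,-1,0],[0,0,0,0,0,-2,0],[0,0,0,0,0,-3.5,0],[0,0,0,0,0,-5,0],[0,0,0,0,0,-7,0],[0,0,0,0,0,-9,0],[0,0,0,0,0,-11,0],[0,0,0,0,0,-12,0],[0,0,0,0,0,-12,0],[0,0,0,0,0,-12,0]]]'

```text
time_s: 10.45
position: [0.5366, -0.2378, 0.168]
tool_rot: [0.649, 0.76, -0.0, -0.0]
ft_force: [0.2, 0.5, -1.4]
width: 0.013
finger_force: 68.2
```

Request:
arm_command --increments '[[[0,0,-0.5,2,0.5,0,0],[0,0,-1,5,1.3,0,0],[0,0,-1.5,8.5,2.2,0,0],[0,0,-2,12,3.1,0,0],[0,0,-2.5,15.5,4,0,0],[0,0,-3,19,4.9,0,0],[0,0,-3.5,22.5,5.9,0,0],[0,0,-4,26,6.8,0,0],[0,0,-5,29.5,7.7,0,0],[0,0,-6,33,8.6,0,0]]]'

```text
time_s: 11.45
position: [0.5693, 0.1029, 0.1669]
tool_rot: [0.608, 0.794, -0.001, -0.001]
ft_force: [0.8, -1.1, -0.6]
width: 0.0128
finger_force: 68.2
```

Request:
arm_command --increments '[[[0,0,-0.4,2.5,0.6,0,0],[0,0,-0.8,5,1.2,0,0],[0,0,-1.2,7,1.8,0,0],[0,0,-1.6,9,2.3,0,0],[0,0,-2,10,2.6,0,0],[0,0,-2,10.7,2.8,0,0],[0,0,-2,10.9,2.8,0,0],[0,0,-2,10.9,2.8,0,0],[0,0,-2,10.9,2.8,0,0],[0,0,-2,10.9,2.8,0,0]]]'

```text
time_s: 12.45
position: [0.569, 0.2134, 0.1686]
tool_rot: [0.595, 0.804, 0.0, 0.0]
ft_force: [-0.3, -0.1, -0.9]
width: 0.0133
finger_force: 68.1
```

```bash
python3 - <<'E'
from m import *
print(delta(loc(s,(.08,0,.10)),s[1]),get_obs()["position"])
E
```

```text
[ 0.01  0.01 -0.08 -0.32  1.2   6.86] [0.56895278 0.21338015 0.16858235]
```

Request:
arm_command --increments '[[[0,0,0,-0.3,0.6,0,0],[0,0,0,-0.3,1.2,1,0],[0,0,0,-0.3,1.2,2,0],[0,0,0,-0.3,1.2,3,0],[0,0,0,-0.3,1.2,4,0],[0,0,0,-0.3,1.2,5,0],[0,0,0,-0.3,1.2,6,0],[0,0,0,-0.3,1.2,6.8,0],[0,0,0,-0.3,1.2,6.8,0],[0,0,0,-0.3,1.2,6.8,0]]]'

```text
time_s: 13.45
position: [0.5812, 0.2147, 0.1004]
tool_rot: [0.595, 0.804, -0.0, -0.0]
ft_force: [0.8, 0.2, -1.1]
width: 0.013
finger_force: 68.2
```

```bash
python3 - <<'E'
from m import *
print(delta(loc(s,(.08,0,.10)),s[1]),get_obs()["position"])
for n in("scene","top"): cv2.imwrite(f"pics/{n}4.png",capture(n))
a,b=cv2.imread("pics/scene4.png"),cv2.imread("pics/top4.png")
for n,p in dict(mouth=(.08,0,.05),lipL=(.0915,.05,.05),lipR=(.0915,-.05,.05),lipLi=(.0845,.05,.05),lipRi=(.0845,-.05,.05)).items(): print(n,proj("scene",loc(s,p)))
cv2.imwrite("pics/f.png",np.hstack([cv2.resize(a[180:270,380:500],(800,600),interpolation=cv2.INTER_CUBIC)]))
E
```

```text
[-0.01  0.   -0.03 -0.1  -0.01  0.04] [0.58117322 0.21474779 0.10044783]
mouth [435.65543517 243.31537006]
lipL [461.91695399 249.50929351]
lipR [411.27729628 245.32471158]
lipLi [461.22064359 246.98063093]
lipRi [410.95096988 242.84748332]
```

View pics/f.png

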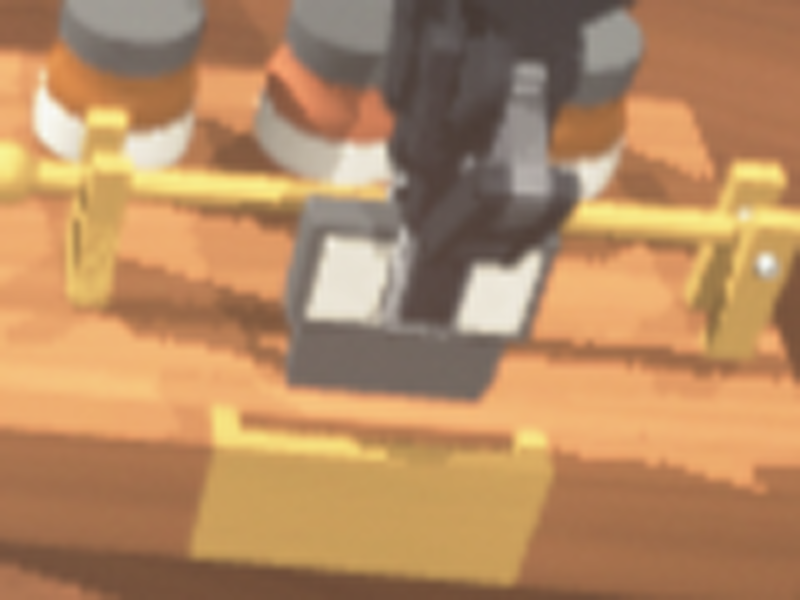

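The crop shows the wide holder's blade above the slot, its foot edge at crop (290,385)–(485,400). Card faces out, lip top from (215,410) to (550,440). I'll check the lip's lateral position from the earlier top picture.

```bash
python3 - <<'E'
from m import *
np.set_printoptions(precision=4,suppress=True)
c,s_=np.cos(s[1]),np.sin(s[1])
im=cv2.imread("pics/top0.png"); hsv=cv2.cvtColor(im,cv2.COLOR_BGR2HSV)
m=cv2.inRange(hsv,(20,120,150),(32,255,255))[165:200,185:240]
big=cv2.resize(m,None,fx=1,fy=1); v,u=np.nonzero(m); 
P=np.array([plane("top",a+185,b+165,.05)[:2]-s[0] for a,b in zip(u,v)])@np.array([[c,-s_],[s_,c]])
print(len(P),"x",np.percentile(P[:,0],[2,50,98]),"y",np.percentile(P[:,1],[1,50,99]))
h2=hsv[165:200,185:240]; g=(h2[...,1]<70); v,u=np.nonzero(g)
G=np.array([plane("top",a+185,b+165,.026)[:2]-s[0] for a,b in zip(u,v)])@np.array([[c,-s_],[s_,c]])
print("strip",len(G),np.percentile(G[:,0],[3,50,97]),np.percentile(G[:,1],[3,50,97]))
for p in ((.08,.03,.0628),(.08,-.03,.0628)): q=proj("scene",loc(s,p)); print("foot crop",(q-[380,180])/.15)
for p in ((.0755,.05,.05),(.0755,-.05,.05),(.0915,.05,.05),(.0915,-.05,.05)): q=proj("scene",loc(s,p)); print("lip crop",(q-[380,180])/.15)
E
```

```text
213 x [0.0813 0.0907 0.0958] y [-0.048   0.004   0.0497]
strip 59 [0.0841 0.0859 0.0877] [-0.034   0.0023  0.0384]
foot crop [481.2589 400.2308]
foot crop [279.0071 383.8128]
lip crop [535.6006 425.2192]
lip crop [203.5883 398.0956]
lip crop [546.113  463.3953]
lip crop [208.5153 435.4981]
```

```bash
python3 - <<'E'
from m import *
np.set_printoptions(precision=4,suppress=True)
sc=cv2.imread("pics/scene1.png"); tp=cv2.imread("pics/top1.png")
for n,im,yy in (("scene",sc,(-.03,0,.03)),("top",tp,(-.025,0,.025))):
    for y in yy:
        xs=np.arange(.068,.101,.0015); pts=np.float32([proj(n,loc(s,(x,y,.05))) for x in xs])
        v=cv2.remap(im,pts[None,:,0],pts[None,:,1],cv2.INTER_LINEAR)[0]
        print(n,y); print(" ".join(f"{1000*x:.0f}:{a[2]},{a[1]},{a[0]}" for x,a in zip(xs,v)))
E
```

```text
scene -0.03
68:244,186,121 70:244,189,122 71:245,191,124 73:245,190,123 74:245,190,123 76:242,182,118 77:239,175,114 79:225,157,103 80:212,141,93 82:200,135,89 83:195,134,88 85:212,153,95 86:226,175,105 88:238,203,119 89:245,220,127 91:246,225,131 92:244,220,127 94:241,209,118 95:228,189,107 97:211,164,95 98:204,160,92 100:199,156,90
scene 0
68:242,182,119 70:243,184,120 71:244,185,120 73:244,186,121 74:244,186,120 76:243,182,118 77:238,174,113 79:229,160,105 80:214,146,96 82:195,132,87 83:195,134,87 85:204,144,90 86:218,164,98 88:233,187,107 89:238,201,114 91:243,215,120 92:241,208,116 94:235,198,111 95:219,177,100 97:208,163,93 98:203,158,91 100:201,156,90
scene 0.03
68:232,163,107 70:234,165,108 71:234,165,108 73:235,165,108 74:234,164,108 76:233,163,108 77:227,156,103 79:220,148,98 80:200,134,89 82:184,123,82 83:185,126,83 85:191,135,87 86:212,160,97 88:229,183,107 89:239,206,117 91:242,213,120 92:241,209,117 94:231,194,109 95:220,176,100 97:212,167,96 98:205,160,92 100:203,158,91
top -0.025
68:224,161,95 70:227,165,98 71:230,167,101 73:231,168,102 74:232,168,102 76:233,169,103 7
[... 172 characters left out ...]
03 95:214,175,90 97:178,136,72 98:139,97,57 100:117,75,49
top 0
68:224,161,97 70:226,164,99 71:228,165,100 73:229,167,100 74:230,168,101 76:232,169,102 77:224,165,105 79:206,156,110 80:168,140,119 82:153,135,123 83:147,132,118 85:148,124,93 86:164,132,77 88:187,151,74 89:212,175,85 91:227,189,92 92:235,197,98 94:225,185,91 95:204,164,81 97:169,128,66 98:135,94,55 100:113,73,49
top 0.025
68:210,149,88 70:211,150,89 71:213,152,91 73:214,152,91 74:215,153,91 76:216,154,92 77:210,150,96 79:194,144,102 80:164,134,113 82:149,132,119 83:145,132,119 85:145,123,94 86:157,128,77 88:177,142,69 89:202,166,82 91:219,183,91 92:232,196,98 94:225,188,94 95:204,166,84 97:166,125,65 98:133,93,54 100:114,74,47
```

Both views put the slot's centre about 3.5 mm farther out (shelf edge at 79.5, lip outer edge at 95.5–96.5 mm), so I'll correct and descend while watching the force.

Request:
arm_command --increments '[[[0,0,0,-0.1,0.2,0,0],[0,0,0,-0.1,0.35,0,0],[0,0,0,-0.1,0.35,0.4,0],[0,0,0,-0.1,0.35,0.8,0],[0,0,0,-0.1,0.35,1.1,0],[0,0,0,-0.1,0.35,1.3,0],[0,0,0,-0.1,0.35,1.5,0],[0,0,0,-0.1,0.35,1.6,0],[0,0,0,-0.1,0.35,1.7,0],[0,0,0,-0.1,0.35,1.7,0]]]'

```text
time_s: 14.55
position: [0.5848, 0.2148, 0.0834]
tool_rot: [0.595, 0.804, -0.0, -0.0]
ft_force: [0.5, 0.2, -1.0]
width: 0.0135
finger_force: 68.2
```

Foot is ~4 mm inside with no contact force. Continue.

Request:
arm_command --increments '[[[0,0,0,0,0,0.2,0],[0,0,0,0,0,0.4,0],[0,0,0,0,0,0.6,0],[0,0,0,0,0,0.8,0],[0,0,0,0,0,0.9,0],[0,0,0,0,0,1.1,0],[0,0,0,0,0,1.3,0],[0,0,0,0,0,1.5,0],[0,0,0,0,0,1.5,0],[0,0,0,0,0,1.5,0]]]'

```text
time_s: 15.55
position: [0.5848, 0.2148, 0.0684]
tool_rot: [0.595, 0.804, -0.0, -0.0]
ft_force: [0.3, 0.4, -0.2]
width: 0.0131
finger_force: 68.2
```

Request:
arm_command --increments '[[[0,0,0,0,0,0.2,0],[0,0,0,0,0,0.4,0],[0,0,0,0,0,0.5,0],[0,0,0,0,0,0.6,0],[0,0,0,0,0,0.7,0],[0,0,0,0,0,0.8,0],[0,0,0,0,0,0.9,0],[0,0,0,0,0,0.95,0],[0,0,0,0,0,1,0],[0,0,0,0,0,1,0]]]'

```text
time_s: 16.55
position: [0.5849, 0.2148, 0.059]
tool_rot: [0.595, 0.804, 0.0, 0.0]
ft_force: [-3.1, 0.3, 7.0]
width: 0.0132
finger_force: 69.2
```

Request:
arm_command --increments '[[[0,0,0,0,0,0.05,0],[0,0,0,0,0,0.1,0],[0,0,0,0,0,0.15,0],[0,0,0,0,0,0.2,0],[0,0,0,0,0,0.25,0],[0,0,0,0,0,0.3,0],[0,0,0,0,0,0.35,0],[0,0,0,0,0,0.35,0],[0,0,0,0,0,0.35,0],[0,0,0,0,0,0.35,0]]]'

```text
time_s: 17.55
position: [0.5849, 0.2149, 0.0576]
tool_rot: [0.595, 0.804, 0.001, 0.001]
ft_force: [-7.1, -2.0, 18.1]
width: 0.013
finger_force: 70.9
```

```bash
python3 - <<'E'
from m import *
o=get_obs();print(o["position"],o["ft_force"],o["finger_force"])
a=capture("scene");b=capture("top")
cv2.imwrite("pics/g.png",cv2.resize(a[180:270,380:500],(800,600),interpolation=cv2.INTER_CUBIC))
E
```

```text
[0.58494724 0.21485472 0.05762878] [-7.11595614 -2.03971728 18.05642492] 70.93205094337463
```

View pics/g.png

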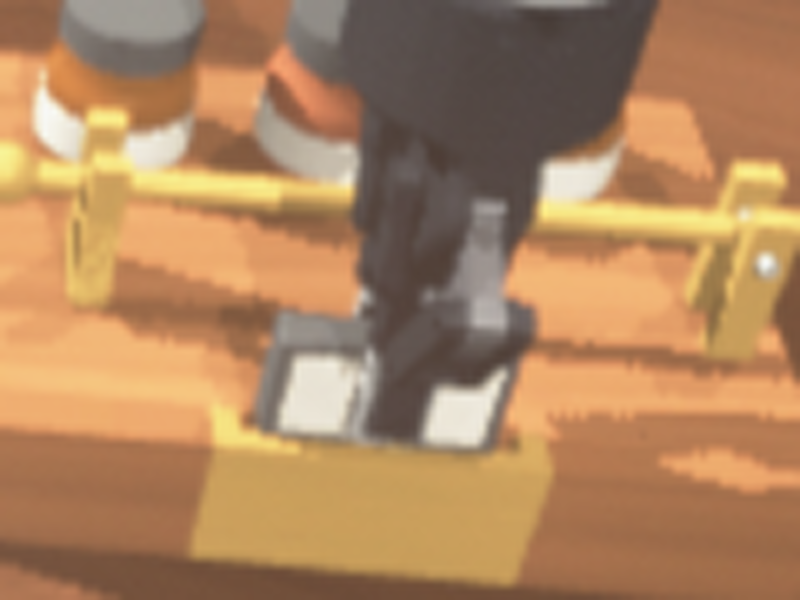

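Head sits flush on the lip (crop (265,430)–(490,450)), card facing out, bar in its fork. The force stepped up to 18 N at exactly the predicted home height. I'll hold one second, then hand in.

Request:
arm_command --increments '[[[0,0,0,0,0,0,0],[0,0,0,0,0,0,0],[0,0,0,0,0,0,0],[0,0,0,0,0,0,0],[0,0,0,0,0,0,0],[0,0,0,0,0,0,0],[0,0,0,0,0,0,0],[0,0,0,0,0,0,0],[0,0,0,0,0,0,0],[0,0,0,0,0,0,0]]]'

```text
time_s: 18.65
position: [0.5849, 0.2148, 0.0576]
tool_rot: [0.595, 0.804, 0.001, 0.001]
ft_force: [-6.7, -2.6, 17.8]
width: 0.0132
finger_force: 70.9
```

```bash
python3 -c "
from bench import *
o=get_obs();print(o['position'],o['ft_force']);print(sign_off())"
```

```text
[0.58492796 0.2148362  0.05760621] [-6.67989045 -2.58364037 17.80187407]
the job is handed in; nothing more can be done
None
```

I handed the job in at about 18.7 s: the guard bar is down in its catch, and the wide holder is held pressed flush on the lip, card out, at about 18 N; sign-off returned no verdict.

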